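Lay the cheese wheel down and push it home

TASK

The cheese wheel in the middle of the wooden ripening board stands on its edge between two low chocks. Push it over so that it falls flat onto the white paper on the free side of the rest, then push it along the paper until it rests against the end batten on that side. Only push with the fingers: do not lift, carry or roll the wheel, and leave the wheel that already lies on the board, the tub, the brush and the jar alone.

Things in the scene. Friction and masses are not known exactly. Their poses are not given: they have to be found in the camera images.
- board: Fixed wooden ripening board on the table, 170 (x) x 440 (y) x 25 mm thick. Origin: centre of its underside, on the table; z up; top face 25 mm above the origin. Across each end runs a fixed dark batten, 160 mm long (x), 20 mm thick (y), 22 mm high above the board's top; its inner face is at board y = +190 or -190 mm.
- rest (a point): Centre of the board's top face, between two fixed chocks (each 20 mm in x, 36 mm in y, 10 mm high; centres at board x = +43 and -43 mm, y = 0). They keep the standing wheel from rolling; it stands between them and can tip freely towards board +y or -y. Axes as the board's.
- wheel: Pale yellow rigid cheese wheel, 110 mm in diameter, 40 mm thick, 0.3 to 0.55 kg. Origin: its centre. Its y axis is the disc's axis. It starts standing on edge in the middle of the board, y axis level along the board's y, centre 55 mm above the board's top. It overbalances at about 20 degrees of lean. Lying flat its y axis is vertical (up or down), its centre 20 mm above the surface under it.
- paper: White paper liner fixed on the board, 140 (x) x 150 (y) x 1.6 mm. Origin: centre of its underside, at board y = +113 or -113 mm. It covers the free side of the board from near the rest to near the end batten, and shows the side to which the wheel must fall. Axes as the board's.
- neighbour: Another cheese wheel of the same size, loose, lying flat on the bare wood of the board's other side, about 22 mm off the batten of that end (its centre 113 mm from the board's middle). Origin: centre of its underside, z up. Leave it alone.
- tub: White open plastic tub, 56 mm across at the rim, 65 mm high, loose on the table beyond the board. Origin: centre of its underside. Leave it alone.
- brush: Flat hand brush with a wooden handle, about 200 mm long, lying loose on the table beyond the board. Leave it alone.
- jar: Small amber jar, 48 mm across, 60 mm high, loose on the table past one end of the board. Origin: centre of its underside. Leave it alone.

How it is judged:
By the outcome, as a careful person would: the job done as asked, in the order asked, and still so for the second after the job is handed in, with the robot touching nothing.
It also fails if it takes over 43 s, if anything falls off the work surface, if the arm or the gripper's body presses on something with over 40 N, if the wrist force passes 120 N, or if a joint passes its speed limit or range.

ROBOT

A 7-joint arm with a two-finger parallel gripper is mounted at the origin on the work surface. World frame = base frame: x ahead of the robot, y to its left, z up, the work surface at z = 0. Lengths are in m, angles in degrees, forces in N, time in s.
With the tool pointing down it reaches from about 0.4 to 0.875 m from the base axis. Payload 6.5 kg.
Tool frame: the origin (TCP) lies midway between the tips of the shut fingers; the grasp point (between the pads) lies 19 mm behind it (bot.tcp_to_grasp is the distance from the TCP to the grasp point, in m); z points along the fingers, y is the line along which they close (so a half turn about z gives the same grasp; the last joint's range is limited). The gripper opens to 88 mm and grips with 3 to 60 N. Pads are 18 mm wide; open, the fingers measure 123 mm over their backs; the gripper's body (75 mm by 187 mm) begins 45 mm behind the grasp point.
Start: joints at [67.827, 30.733, -0.252, 88.115, 0.149, 61.152, -4.079], TCP at [0.205, -0.617, 0.239] pointing down, gripper open.
Joint ranges: [-154.64, 154.64], [-21.42, 123.67], [-72.66, 72.17], [13.99, 137.28], [-74.86, 254.86], [10.95, 109.41], [-158.01, 158.01]. Speed limits (degrees/s): [136.94, 136.94, 180, 180, 180, 180, 180].

INTERFACE

Orientations are given as [roll, pitch, yaw] about the fixed x, y, z axes, in that order (R = Rz(yaw) Ry(pitch) Rx(roll)).
In Python, from bench import bot gives the robot as it stands.
- The arm moves only by the tool play_rows, never from a script. Its argument "rows" is a list of rows, each a list of 6 numbers: the shift along the tool's x, y, z each as a share of 40 cm, from -1 to 1, then the turn, a rotation vector about the tool's x, y, z each as a share of 45 degrees, from -1 to 1. In form: [[dx, dy, dz, ax, ay, az], ...]. A call has exactly 5 rows; each row is the pose to reach, as a shift and turn from the pose commanded when the call began, along the tool's axes at that moment; what a row does not reach only later rows make up. A row lasts 1/8 s, in which the tool goes at most 62.5 mm and 10.7 degrees, less where a joint would pass 70% of its speed; a pose out of reach is approached as far as the arm can. A call with a number of a shift or a turn outside -1 to 1 is refused whole. A call with a gripper value outside its range is refused whole. "jaw" is the opening, from 0 (shut) to 1 (fully open), set as the call begins (left out, the last holds). The fingers move at their own pace and stop on an object; "force" is the grip in N (left out, the last holds). Time passes only in rows, so rows that repeat a pose let the fingers close, or fill a call up. It gives the time, the measured TCP pose, the force, the opening and the grip force at its end, in the units of the state.
- bot.state(): the state, without advancing time (a new reading comes with each control period).
- bot.snapshot(name): name is "scene" or "side" or "wrist"; returns a dict with "image" (384x512x3 uint8, red, green, blue), "range_z" (384x512 float32, m along the optical axis (not along the pixel's ray), 0 where there is no reading), "K" (3x3 intrinsics, pixels), "k1" (the pictures are not rectified: a ray, as slopes to the right and down, at radius r is drawn at 1 + k1 r^2 times it, then the intrinsics apply), "position" and "orientation" of the camera in the world; the wrist camera has in their place "mount" (4x4, takes a point from camera to tool coordinates, whose origin is the TCP and whose axes are the flange's). Camera axes: x right, y up, looking along -z (the intrinsics and any distortion apply to the point x, -y, -z); pixel columns grow to the right and rows downward; lengths in m; the calibration is good to about 2 mm. A picture is of the moment at which its call begins: read the wrist's pose just before it.
- bot.sign_off(): hands the job in; it is judged then, once.
The state is a dict: "clock": time; "qpos": joint angles; "dq": joint speeds; "effort": joint torques, N m; "eef_pos": TCP position; "ee_rot": TCP orientation; "wrist_force": force on the tool from outside, world axes, zero at the start; "wrist_torque": the same for the moment, N m; "finger_gap": opening from 0.0 (shut) to 1.0 (fully open); "finger_force": force on a finger pad.
Only numpy, scipy, OpenCV 4.12 (cv2) and the standard library are available. Lean on these libraries where they do the work, as an engineer would, in place of code of your own. Each camera call takes 0.05 s, during which the arm holds its last target. There are 200 camera calls.

## Working session

There is one attempt and no reset: what is moved stays moved. The work goes in short steps, Python scripts to look and compute and a tool call to move; the robot and the scene stay as the last step left them, time stands still between calls to the robot, and variables do not carry over. Pictures are saved under pics/ and viewed, at most 10 in all, crops included, and the job is handed in when it is done.

Besides the shell and the picture viewer there is one more tool, called after "Emit:" by a JSON object that holds its "name" and its "arguments". play_rows: Moves the arm, as the interface text tells. Its arguments: {"type":"object","properties":{"rows":{"type":"array"},"jaw":{"type":"number"},"force":{"type":"number"}},"required":["rows"]}

```bash
mkdir -p pics; ls
python3 - <<'E'
from bench import bot
import cv2,numpy as np,pickle
s=bot.state(); print(s)
for n in ["scene","side"]:
    d=bot.snapshot(n); pickle.dump(d,open(n+".pkl","wb"))
    cv2.imwrite(f"pics/{n}0.png",d["image"][:,:,::-1]); print(n,d["K"],d["k1"],d["position"],d["orientation"])
E
```

```text
pics
{'clock': 0.0, 'qpos': array([67.82652568, 30.77795426, -0.2550587 , 88.16950534,  0.15102532,
       61.15073012, -4.08024952]), 'dq': array([-0.01159196, -0.00015327, -0.10925365, -0.06615717,  0.04781761,
        0.05185215,  0.06078854]), 'effort': array([-6.56421926e-04, -5.70981002e+01,  9.90750007e-01, -2.51602596e+01,
       -5.61188185e-02,  1.79990631e-02,  1.84244600e-04]), 'eef_pos': array([ 0.20475445, -0.61627405,  0.2378419 ]), 'ee_rot': array([-1.79902507e+02,  8.59961828e-03,  1.83854633e+01]), 'wrist_force': array([-0.39356667, -0.70224356, -0.87311958]), 'wrist_torque': array([-0.02839157, -0.03741977, -0.01935829]), 'finger_force': 0.0, 'finger_gap': 0.9990987505513074}
scene [[493.4600592    0.         264.37896401]
 [  0.         493.4600592  200.49657644]
 [  0.           0.           1.        ]] 0.06224291147480633 [ 1.09998742 -0.48987193  0.63389295] [54.77207292 -1.11758244 39.11264848]
side [[430.57974571   0.         256.61669572]
 [  0.         430.57974571 189.13172762]
 [  0.           0.           1.        ]] -0.09297311336002013 [ 0.33249845 -0.75337041  0.60831505] [ 60.10128771   0.78992453 -19.29681856]
```

View pics/scene0.png

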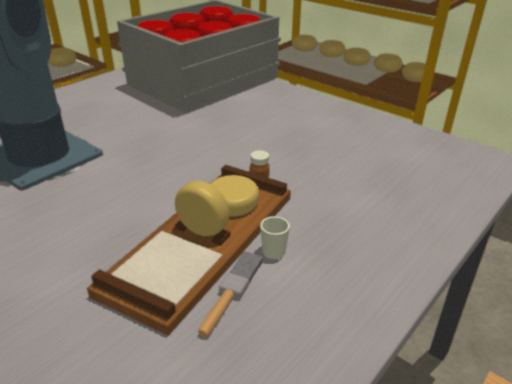

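View pics/side0.png

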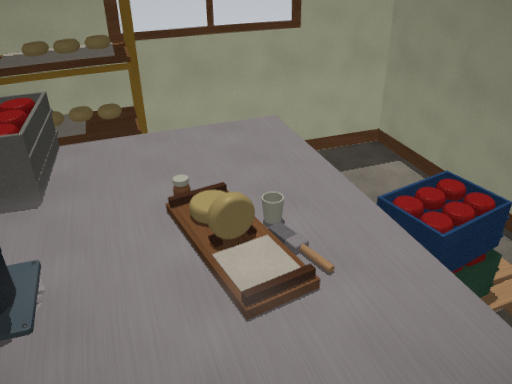

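The scene view shows the standing wheel at about (202,208), the white paper at (165,268), its end batten at (132,292), the neighbour at (235,195), the jar at (260,165), the tub at (275,238) and the brush at (232,290). The side view agrees: wheel at (232,216), paper at (256,263).

```bash
cat > h.py <<'E'
import numpy as np,cv2,pickle
from scipy.spatial.transform import Rotation as R
def cam(d):
    return R.from_euler('xyz',d["orientation"],degrees=True).as_matrix(), np.array(d["position"])
def slopes(d,uv):
    dist=np.array([d["k1"],0,0,0,0.])
    return cv2.undistortPoints(np.float64(uv).reshape(-1,1,2),d["K"],dist)[:,0]
def rays(d,uv):
    s=slopes(d,uv); M,p=cam(d)
    return np.c_[s[:,0],-s[:,1],-np.ones(len(s))]@M.T,p
def onplane(d,uv,z):
    r,p=rays(d,uv); return p+r*((z-p[2])/r[:,2])[:,None]
def cloud(d):
    h,w=d["range_z"].shape; v,u=np.mgrid[:h,:w]
    r,p=rays(d,np.c_[u.ravel(),v.ravel()])
    return (p+r*d["range_z"].reshape(-1,1)).reshape(h,w,3)
def big(m,seed):
    n,l,st,c=cv2.connectedComponentsWithStats(m.astype(np.uint8)); return l==l[seed[1],seed[0]]
E
python3 - <<'E'
from h import *
for n,ps,ws,ns,zb in [("scene",(165,265),(202,208),(240,195),(132,292)),("side",(256,263),(232,216),(208,207),(280,281))]:
    d=pickle.load(open(n+".pkl","rb")); P=cloud(d); im=d["image"]
    hsv=cv2.cvtColor(im,cv2.COLOR_RGB2HSV)
    for q in (ps,ws,ns,zb): print(q,hsv[q[1],q[0]],P[q[1],q[0]].round(4))
    hs=hsv[ps[1],ps[0]].astype(int)
    m=big((np.abs(hsv.astype(int)-hs)<[12,40,45]).all(2),ps)
    c=max(cv2.findContours(m.astype(np.uint8),0,1)[0],key=cv2.contourArea)
    X=onplane(d,c[:,0],0.0266)[:,:2]
    r=cv2.minAreaRect(np.float32(X*1000)); print(n,"paper",m.sum(),r, "cloud z",np.median(P[m][:,2]))
    w=big((hsv[...,0]>15)&(hsv[...,0]<32)&(hsv[...,1]>100)&(hsv[...,2]>80)&(P[...,2]>.03),ws)
    Q=P[w]; print("wheels",w.sum(),Q.min(0),Q.max(0))
    hi=Q[Q[:,2]>.085]; print("standing high part",len(hi),hi.mean(0),hi.min(0),hi.max(0))
    # board: all points 15..30mm
    b=(P[...,2]>.017)&(P[...,2]<.032)&(hsv[...,1]>60)|m
    b=big(b,ps); c=np.argwhere(b)[:,::-1]; r=cv2.minAreaRect(np.float32(onplane(d,c,.025)[:,:2]*1000)); print("board",b.sum(),r)
E
```

```text
(165, 265) [ 21  48 208] [ 0.5575 -0.0853  0.0262]
(202, 208) [ 22 134 116] [0.5598 0.0104 0.1003]
(240, 195) [ 22 142 199] [0.5508 0.1249 0.0652]
(132, 292) [ 12 153  85] [ 0.5826 -0.1748  0.0456]
scene paper 4207 ((559.3294067382812, -79.40325927734375), (140.81765747070312, 138.55587768554688), 10.581082344055176) cloud z 0.026785901503737053
wheels 3585 [ 0.44072888 -0.48987193  0.03009724] [1.09998742 0.2163609  0.63389295]
standing high part 1409 [0.5627475  0.01071933 0.12035691] [ 0.49813021 -0.48987193  0.08506446] [1.09998742 0.0522679  0.63389295]
board 8891 ((543.601318359375, 22.963287353515625), (174.66305541992188, 444.5801696777344), 10.481945991516113)
(256, 263) [ 17  29 170] [ 0.5549 -0.09    0.0284]
(232, 216) [ 21 106 101] [0.5335 0.0042 0.0924]
(208, 207) [ 22 105 161] [0.5021 0.1033 0.0639]
(280, 281) [ 11 122  75] [ 0.573  -0.1782  0.0474]
side paper 2721 ((556.213134765625, -78.36125183105469), (140.5123748779297, 134.22811889648438), 10.617531776428223) cloud z 0.026577500736666648
wheels 2327 [ 0.33249845 -0.75337041  0.03045843] [0.58684481 0.22648741 0.60831505]
standing high part 965 [0.52896378 0.00844191 0.11234932] [ 0.33249845 -0.75337041  0.08505643] [0.58684481 0.04277484 0.60831505]
board 5825 ((535.576416015625, 17.691864013671875), (173.2640838623047, 442.9801940917969), 10.77359390258789)
```

Run:
```python
from h import *
a=np.radians(10.6); ex=np.array([np.cos(a),np.sin(a)]); ey=np.array([-np.sin(a),np.cos(a)]); C=np.array([.5425,.022])
for n in ("scene","side"):
    d=pickle.load(open(n+".pkl","rb")); P=cloud(d); hsv=cv2.cvtColor(d["image"],cv2.COLOR_RGB2HSV)
    ok=(d["range_z"]>0)&(np.linalg.norm(P[...,:2]-C,axis=2)<.4)
    B=np.stack([(P[...,:2]-C)@ex,(P[...,:2]-C)@ey,P[...,2]],-1)*1000
    def st(name,m):
        q=B[m&ok]; print(n,name,len(q),*[np.percentile(q[:,i],[1,5,50,95,99]).round(1) for i in range(3)])
    yel=(hsv[...,0]>15)&(hsv[...,0]<32)&(hsv[...,1]>90)
    inb=(abs(B[...,0])<95)
    st("high wheel",yel&(B[...,2]>80)&inb)
    st("face",(B[...,2]>75)&(B[...,2]<125)&inb&(abs(B[...,1]+20)<10))
    st("board top",(B[...,2]>22)&(B[...,2]<28)&inb&(abs(B[...,1])<240))
    st("paper",(hsv[...,1]<75)&(B[...,2]>22)&(B[...,2]<30)&inb&(B[...,1]<0)&(B[...,1]>-240))
    st("batten-",(B[...,2]>43)&(B[...,2]<50)&inb&(B[...,1]<-170)&(B[...,1]>-230))
    st("neigh",(B[...,2]>60)&(B[...,2]<68)&inb&(B[...,1]>40)&yel)
    st("tub/brush",(B[...,2]>5)&(B[...,0]>100)&(B[...,0]<220)&(abs(B[...,1])<250))
```

```text
scene high wheel 1504 [-43.4 -35.4  13.2  49.6  52.5] [-15.3 -14.6 -11.1  14.9  21.1] [ 80.6  83.4 111.1 133.4 135.1]
scene face 859 [-47.7 -40.6   3.   42.5  47. ] [-15.6 -14.9 -13.  -11.  -10.2] [ 75.5  77.5  98.1 121.3 124.2]
scene board top 7684 [-84.7 -77.1  24.4  80.   83.1] [-215.5 -209.6  -83.5  148.3  193.5] [22.5 23.4 25.8 27.6 27.9]
scene paper 4256 [-72.3 -65.6   0.3  61.9  67.1] [-171.4 -166.8 -109.2  -41.6  -35.1] [24.2 24.9 26.8 28.6 29.3]
scene batten- 963 [-79.8 -72.    5.7  71.6  77.1] [-207.2 -206.3 -197.5 -187.9 -186.4] [43.3 44.  46.1 48.1 48.8]
scene neigh 921 [-46.3 -38.1   8.5  44.1  48.5] [ 72.5  79.5 117.4 154.6 161.7] [60.4 62.  64.8 66.5 67.1]
scene tub/brush 2590 [101.2 105.7 129.3 154.9 158.9] [-191.7 -179.2  -35.    69.2   72.4] [ 6.1  9.4 19.2 63.2 65.5]
side high wheel 1098 [-58.9 -55.2 -15.3  31.9  40.7] [-16.7 -15.7 -12.6  12.1  18.2] [ 80.5  83.2 108.8 132.  133.7]
side face 722 [-54.4 -49.1  -8.7  35.5  41.6] [-17.  -16.  -13.9 -11.2 -10.3] [ 75.4  77.2  98.  121.  124. ]
side board top 4978 [-89.8 -86.7 -29.4  70.1  77.7] [-216.3 -210.8  -83.5  136.8  192.8] [22.2 22.8 25.4 27.6 27.9]
side paper 2780 [-74.8 -70.5  -9.7  58.3  64.6] [-205.3 -164.  -107.8  -40.8  -33.3] [23.2 24.3 26.6 28.4 29.3]
side batten- 667 [-83.8 -78.2 -10.3  65.6  72.7] [-207.5 -206.6 -198.8 -188.3 -186.9] [43.2 44.  46.8 48.4 49. ]
side neigh 444 [-54.5 -50.4 -20.4  25.7  34.5] [ 78.4  86.8 125.8 156.8 160.4] [60.3 61.5 63.5 65.1 65.6]
side tub/brush 1312 [101.1 103.7 119.9 148.  153.2] [-193.1 -182.2  -21.9   68.    71.8] [ 6.1  8.8 19.  62.2 64.5]
```

```bash
cat >> h.py <<'E'
a=np.radians(10.6); EX=np.array([np.cos(a),np.sin(a)]); EY=np.array([-np.sin(a),np.cos(a)]); C=np.array([.5398,.0256])
def need(bx,by,z,s):
    "shares from the present pose to board point (m), world z, tool x along board y"
    p=np.r_[C+bx*EX+by*EY,z]; M=R.from_euler('xyz',s["ee_rot"],degrees=True)
    G=R.from_euler('xyz',[180,0,100.6],degrees=True)
    b=np.r_[EX@(s["eef_pos"][:2]-C),EY@(s["eef_pos"][:2]-C),s["eef_pos"][2]]*1000
    print("board mm",b.round(1),"share",(M.inv().apply(p-s["eef_pos"])/.4).round(3),((M.inv()*G).as_rotvec(degrees=True)/45).round(3),"F",s["wrist_force"].round(1),"t",s["clock"],s["finger_gap"])
E
python3 -c "
from h import *; from bench import bot
need(0,.048,.2,bot.state())"
```

```text
board mm [-447.4 -569.4  237.9] share [ 1.317 -1.377  0.097] [-2.000e-03 -1.000e-03 -1.827e+00] F [-0.3 -0.5  0.1] t 0.1 0.9995198011243254
```

Emit:
{"name": "play_rows", "arguments": {"rows": [[0.09,-0.09,0,0,0,-0.18],[0.18,-0.19,0,0,0,-0.37],[0.27,-0.28,0,0,0,-0.55],[0.36,-0.37,0,0,0,-0.73],[0.44,-0.46,0,0,0,-0.9]], "jaw": 0.3}}

```text
clock: 0.72
eef_pos: [0.3146, -0.3849, 0.2386]
ee_rot: [-180.0, -0.0, 59.2]
wrist_force: [0.3, 0.1, -0.5]
finger_gap: 0.454
finger_force: 0.0
```

```bash
python3 -c "
from h import *; from bench import bot
need(0,.048,.2,bot.state())"
```

```text
board mm [-296.9 -362.   238.6] share [ 1.26  -0.122  0.097] [-0.    -0.    -0.921] F [ 0.3  0.1 -0.5] t 0.725 0.45436848831211907
```

Emit:
{"name": "play_rows", "arguments": {"rows": [[0.13,-0.01,0,0,0,-0.18],[0.26,-0.02,0,0,0,-0.37],[0.39,-0.04,0,0,0,-0.55],[0.51,-0.05,0,0,0,-0.74],[0.63,-0.06,0,0,0,-0.92]]}}

```text
clock: 1.35
eef_pos: [0.4239, -0.1571, 0.2387]
ee_rot: [-180.0, 0.0, 100.5]
wrist_force: [0.8, -0.7, -0.3]
finger_gap: 0.297
finger_force: 0.0
```

```bash
python3 -c "
from h import *; from bench import bot
need(0,.048,.2,bot.state())"
```

```text
board mm [-147.5 -158.3  238.7] share [0.516 0.368 0.097] [-0.     0.    -0.001] F [ 0.8 -0.7 -0.3] t 1.35 0.2967635605810865
```

Emit:
{"name": "play_rows", "arguments": {"rows": [[0.11,0.08,0,0,0,0],[0.22,0.16,0,0,0,0],[0.33,0.24,0.02,0,0,0],[0.44,0.31,0.05,0,0,0],[0.515,0.37,0.1,0,0,0]]}}

```text
clock: 1.98
eef_pos: [0.5332, 0.0731, 0.1986]
ee_rot: [179.9, -0.0, 100.4]
wrist_force: [-0.1, -1.2, 0.1]
finger_gap: 0.297
finger_force: 0.0
```

Run:
```python
from h import *; from bench import bot
s=bot.state(); need(0,.048,.118,s)
d=bot.snapshot("wrist"); cv2.imwrite("pics/w1.png",d["image"][:,:,::-1])
Mt=np.eye(4);Mt[:3,:3]=R.from_euler('xyz',s["ee_rot"],degrees=True).as_matrix();Mt[:3,3]=s["eef_pos"]
T=Mt@d["mount"]; print(T.round(3)); 
h,w=d["range_z"].shape; v,u=np.mgrid[:h,:w]; sl=slopes(d,np.c_[u.ravel(),v.ravel()]); z=d["range_z"].reshape(-1,1)
P=(np.c_[sl[:,0],-sl[:,1],-np.ones(len(sl))]*z)@T[:3,:3].T+T[:3,3]
B=np.c_[(P[:,:2]-C)@EX,(P[:,:2]-C)@EY,P[:,2]]*1000
hsv=cv2.cvtColor(d["image"],cv2.COLOR_RGB2HSV).reshape(-1,3)
y=(hsv[:,0]>15)&(hsv[:,0]<32)&(hsv[:,1]>90)&(z[:,0]>0)
for lo,hi in((60,70),(80,132),(128,140)):
    q=B[y&(B[:,2]>lo)&(B[:,2]<hi)&(abs(B[:,0])<90)]
    print(lo,len(q),[np.percentile(q[:,i],[1,50,99]).round(1) for i in range(3)] if len(q) else '')
```

```text
board mm [  2.3  47.9 198.6] share [ 0.    -0.006  0.201] [ 0.001 -0.001 -0.005] F [-0.1 -1.2  0.1] t 1.975 0.29711610427419577
[[ 0.984 -0.174 -0.047  0.521]
 [ 0.18   0.95   0.255  0.139]
 [ 0.    -0.259  0.966  0.345]
 [ 0.     0.     0.     1.   ]]
60 4473 [array([-52.2,  -9.2,  47.8]), array([ 23. ,  86.2, 164.3]), array([60.2, 64.8, 68.8])]
80 3191 [array([-53. ,   1.7,  46.9]), array([-6.6, 23. , 23.8]), array([ 80.9, 107.1, 131.9])]
128 2256 [array([-17.9,   1. ,  20.6]), array([-6.9,  9. , 22.4]), array([128.2, 133.3, 136.2])]
```

View pics/w1.png

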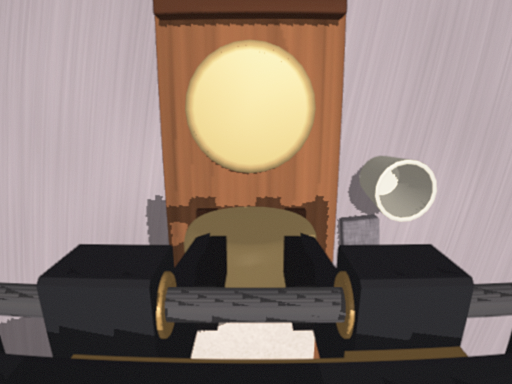

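The wrist view shows the neighbour disc at (250,105), the standing wheel at (250,240) in line between the fingers, and the tub clear at (398,190). The measured back face is at y=23 mm and the top at z=135 mm, both as expected. Next I lower the fingers behind it.

Emit:
{"name": "play_rows", "arguments": {"rows": [[0,0,0.07,0,0,0],[0,0,0.14,0,0,0],[0,0,0.2,0,0,0],[-0.02,0,0.2,0,0,0],[-0.035,0,0.2,0,0,0]]}}

```text
clock: 2.65
eef_pos: [0.5355, 0.056, 0.1194]
ee_rot: [180.0, 0.0, 100.2]
wrist_force: [-0.4, 0.6, 1.7]
finger_gap: 0.3
finger_force: 0.4
```

Emit:
{"name": "play_rows", "arguments": {"rows": [[-0.01,0,0,0,0,0],[-0.02,0,0,0,0,0],[-0.03,0,0,0,0,0],[-0.04,0,0,0,0,0],[-0.05,0,0,0,0,0]]}}

```text
clock: 3.28
eef_pos: [0.5386, 0.0367, 0.1187]
ee_rot: [-180.0, 0.0, 100.3]
wrist_force: [-0.1, -0.1, 0.4]
finger_gap: 0.299
finger_force: 0.2
```

Run:
```python
from h import *; from bench import bot
s=bot.state(); need(0,.0,.118,s)
d=bot.snapshot("side"); cv2.imwrite("pics/s2.png",cv2.resize(d["image"][120:320,130:390,::-1],None,fx=2.5,fy=2.5))
```

```text
board mm [  0.8  11.2 118.7] share [-0.028 -0.002  0.002] [-0.     0.    -0.007] F [-0.1 -0.1  0.4] t 3.275 0.2986555469429879
```

View pics/s2.png

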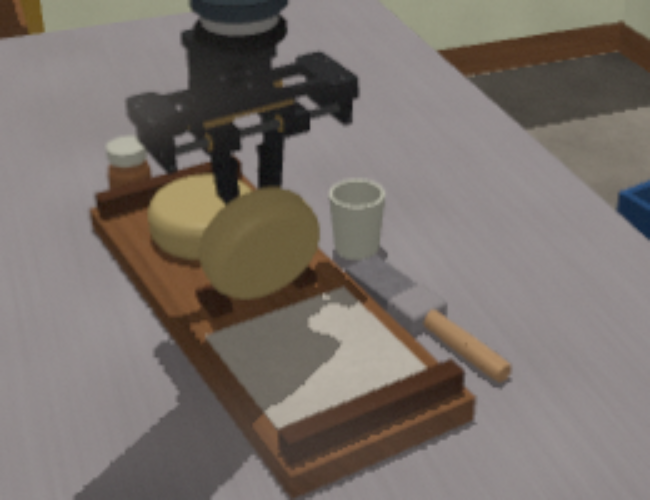

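The crop shows the wheel at (260,245), leaning towards the paper with both fingers behind it, so tipping has started cleanly. I keep pushing.

Emit:
{"name": "play_rows", "arguments": {"rows": [[-0.01,0,0,0,0,0],[-0.02,0,0,0,0,0],[-0.03,0,0,0,0,0],[-0.04,0,0,0,0,0],[-0.05,0,0,0,0,0]]}}

```text
clock: 3.95
eef_pos: [0.5422, 0.0171, 0.1187]
ee_rot: [-180.0, 0.0, 100.3]
wrist_force: [-0.0, -1.2, -0.6]
finger_gap: 0.297
finger_force: 0.0
```

Emit:
{"name": "play_rows", "arguments": {"rows": [[-0.01,0,0,0,0,0],[-0.02,0,0,0,0,0],[-0.03,0,0,0,0,0],[-0.03,0,0,0,0,0],[-0.03,0,0,0,0,0]]}}

```text
clock: 4.58
eef_pos: [0.5442, 0.0057, 0.1187]
ee_rot: [-180.0, -0.0, 100.3]
wrist_force: [-0.4, 0.5, -0.4]
finger_gap: 0.301
finger_force: 0.0
```

Run:
```python
from h import *; from bench import bot
s=bot.state(); need(0,.0,.118,s)
d=bot.snapshot("side"); cv2.imwrite("pics/s3.png",cv2.resize(d["image"][120:320,130:390,::-1],None,fx=2.5,fy=2.5))
d=bot.snapshot("scene"); P=cloud(d);hsv=cv2.cvtColor(d["image"],cv2.COLOR_RGB2HSV)
B=np.stack([(P[...,:2]-C)@EX,(P[...,:2]-C)@EY,P[...,2]],-1)*1000
m=(hsv[...,0]>15)&(hsv[...,0]<32)&(hsv[...,1]>90)&(abs(B[...,0])<85)&(B[...,1]<50)&(B[...,1]>-188)&(B[...,2]>35)
q=B[m];print(len(q),[np.percentile(q[:,i],[1,50,99]).round(1) for i in range(3)])
```

```text
board mm [  0.7 -20.3 118.7] share [ 0.051 -0.002  0.002] [-0.    -0.    -0.007] F [-0.4  0.5 -0.4] t 4.575 0.3005014879290629
2766 [array([-43. ,  13.9,  55. ]), array([-128.1,  -83.3,   -6.1]), array([ 36.9,  65.9, 216.1])]
```

View pics/s3.png

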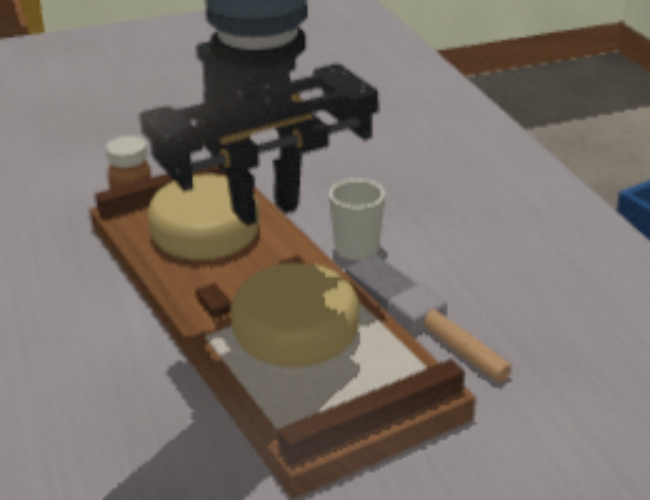

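The wheel at (295,312) now lies flat on the paper just past the chocks, and the neighbour and tub are undisturbed. I go back and down behind it, above the chocks.

Emit:
{"name": "play_rows", "arguments": {"rows": [[0.04,0,0,0,0,0],[0.08,0,0,0,0,0],[0.08,0,0.07,0,0,0],[0.08,0,0.14,0,0,0],[0.08,0,0.19,0,0,0]]}}

```text
clock: 5.3
eef_pos: [0.5379, 0.0384, 0.0417]
ee_rot: [-180.0, -0.0, 100.4]
wrist_force: [0.1, 0.2, 1.3]
finger_gap: 0.296
finger_force: 0.0
```

```bash
cat >> h.py <<'E'
def wheel(d):
    P=cloud(d);hsv=cv2.cvtColor(d["image"],cv2.COLOR_RGB2HSV)
    B=np.stack([(P[...,:2]-C)@EX,(P[...,:2]-C)@EY,P[...,2]],-1)*1000
    m=(hsv[...,0]>13)&(hsv[...,0]<35)&(hsv[...,1]>60)&(abs(B[...,0])<85)&(B[...,1]<20)&(B[...,1]>-188)&(B[...,2]>60)&(B[...,2]<72)
    q=B[m];c,r=cv2.minEnclosingCircle(np.float32(q[:,:2]));print(len(q),[np.percentile(q[:,i],[1,50,99]).round(1) for i in range(3)],c,r)
E
python3 - <<'E'
from h import *; from bench import bot
s=bot.state(); need(0,-.0726,.042,s)
for n in("scene","side"): wheel(bot.snapshot(n))
E
```

```text
board mm [ 0.5 13.  41.7] share [-0.214 -0.    -0.001] [-0.001 -0.001 -0.005] F [0.1 0.2 1.3] t 5.3 0.2958385031952716
1785 [array([-44.9,   4.8,  50.9]), array([-124.1,  -80.3,  -27.9]), array([60.3, 66.3, 68.8])] (6.901889801025391, -52.970970153808594) 75.17547607421875
1162 [array([-53.1,  -6.9,  43.2]), array([-124.2,  -81.4,  -28.9]), array([60.4, 65.1, 67.4])] (-7.006611347198486, -52.04762649536133) 75.01436614990234
```

Emit:
{"name": "play_rows", "arguments": {"rows": [[-0.02,0,0,0,0,0],[-0.035,0,0,0,0,0],[-0.05,0,0,0,0,0],[-0.065,0,0,0,0,0],[-0.08,0,0,0,0,0]]}}

```text
clock: 6.02
eef_pos: [0.5445, 0.0067, 0.0432]
ee_rot: [179.9, -0.1, 100.3]
wrist_force: [-2.3, 6.1, 5.3]
finger_gap: 0.3
finger_force: 2.7
```

Emit:
{"name": "play_rows", "arguments": {"rows": [[-0.015,0,0,0,0,0],[-0.03,0,0,0,0,0],[-0.045,0,0,0,0,0],[-0.06,0,0,0,0,0],[-0.075,0,0,0,0,0]]}}

```text
clock: 6.65
eef_pos: [0.5501, -0.0232, 0.0431]
ee_rot: [179.9, -0.1, 100.3]
wrist_force: [-0.9, 4.8, 4.1]
finger_gap: 0.307
finger_force: 2.7
```

Emit:
{"name": "play_rows", "arguments": {"rows": [[-0.01,0,0,0,0,0],[-0.02,0,0,0,0,0],[-0.03,0,0,0,0,0],[-0.04,0,0,0,0,0],[-0.046,0,0,0,0,0]]}}

```text
clock: 7.28
eef_pos: [0.5533, -0.0415, 0.043]
ee_rot: [179.9, -0.0, 100.3]
wrist_force: [-1.0, 5.2, 4.6]
finger_gap: 0.301
finger_force: 2.8
```

Run:
```python
from h import *; from bench import bot
s=bot.state(); need(0,-.0726,.042,s)
for n in("scene","side"):
    d=bot.snapshot(n); wheel(d)
    if n=="side": cv2.imwrite("pics/s4.png",cv2.resize(d["image"][120:320,130:390,::-1],None,fx=2.5,fy=2.5))
```

```text
board mm [  0.9 -68.4  43. ] share [-0.01  -0.002  0.003] [ 0.001 -0.001 -0.006] F [-1.   5.2  4.6] t 7.275 0.3009441271661427
2082 [array([-43.6,   7.3,  53. ]), array([-181.5, -137.3,  -85.1]), array([60.4, 66.4, 68.9])] (1.4303268194198608, -122.04434967041016) 62.50075149536133
1337 [array([-50.6,  -5.1,  45.1]), array([-182.9, -140. ,  -88.3]), array([60.3, 65.8, 68.5])] (-0.679505467414856, -131.96530151367188) 54.53538513183594
```

View pics/s4.png

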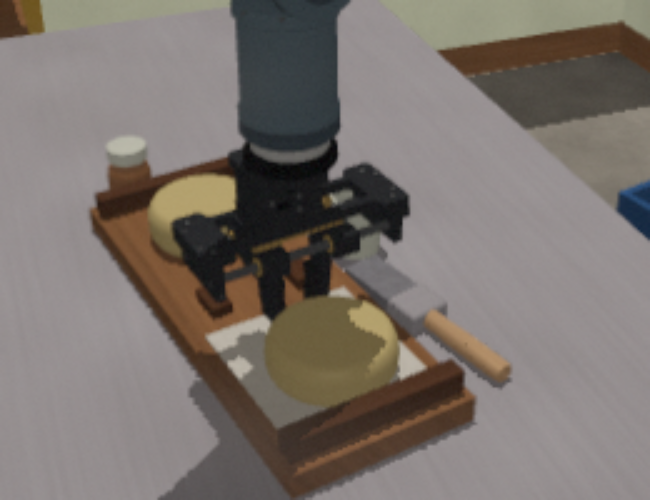

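The crop shows the wheel at (330,350), flat and nearly at the batten at (375,415), with a steady sliding force of about 5 N. I push on in small steps until the force rises.

Emit:
{"name": "play_rows", "arguments": {"rows": [[-0.003,0,0,0,0,0],[-0.006,0,0,0,0,0],[-0.009,0,0,0,0,0],[-0.012,0,0,0,0,0],[-0.012,0,0,0,0,0]]}}

```text
clock: 8.0
eef_pos: [0.5539, -0.0455, 0.0429]
ee_rot: [180.0, -0.1, 100.3]
wrist_force: [-0.6, 6.3, 5.0]
finger_gap: 0.299
finger_force: 3.4
```

Emit:
{"name": "play_rows", "arguments": {"rows": [[-0.002,0,0,0,0,0],[-0.004,0,0,0,0,0],[-0.006,0,0,0,0,0],[-0.008,0,0,0,0,0],[-0.01,0,0,0,0,0]]}}

```text
clock: 8.62
eef_pos: [0.5539, -0.0457, 0.043]
ee_rot: [180.0, -0.3, 100.5]
wrist_force: [-3.3, 15.2, 8.2]
finger_gap: 0.3
finger_force: 7.8
```

The tool has stopped and the force has risen to 15 N, so the wheel is against the batten. I retreat horizontally, then up.

Emit:
{"name": "play_rows", "arguments": {"rows": [[0.01,0,0,0,0,0],[0.03,0,0,0,0,0],[0.06,0,0,0,0,0],[0.08,0,0,0,0,0],[0.08,0,-0.05,0,0,0]]}}

```text
clock: 9.25
eef_pos: [0.5474, -0.0184, 0.0623]
ee_rot: [-179.8, -0.0, 100.4]
wrist_force: [-0.5, 0.2, 0.6]
finger_gap: 0.297
finger_force: 0.0
```

Emit:
{"name": "play_rows", "arguments": {"rows": [[0,0,-0.1,0,0,0],[0,0,-0.2,0,0,0],[0,0,-0.3,0,0,0],[0,0,-0.4,0,0,0],[0,0,-0.5,0,0,0]]}}

```text
clock: 9.88
eef_pos: [0.5486, -0.0196, 0.2655]
ee_rot: [179.9, 0.0, 100.3]
wrist_force: [0.2, 0.1, 0.3]
finger_gap: 0.297
finger_force: 0.0
```

Run:
```python
from h import *; from bench import bot
s=bot.state(); need(0,-.0726,.042,s)
for n in("scene","side"):
    d=bot.snapshot(n); wheel(d)
    cv2.imwrite(f"pics/{n}5.png",cv2.resize(d["image"][140:340,60:320,::-1] if n=="scene" else d["image"][120:320,130:390,::-1],None,fx=2.5,fy=2.5))
```

```text
board mm [  0.3 -46.1 265.5] share [-0.066 -0.001  0.559] [ 0.001  0.001 -0.007] F [0.2 0.1 0.3] t 9.875 0.296709741645286
2087 [array([-43.2,   7.1,  52.8]), array([-185.7, -141.5,  -90.1]), array([60.4, 66.4, 68.8])] (3.5445716381073, -136.4652099609375) 53.084571838378906
1337 [array([-50.9,  -5.3,  44.6]), array([-186.1, -144.2,  -92.3]), array([60.5, 66. , 69. ])] (-1.3167574405670166, -136.64634704589844) 52.80123519897461
```

View pics/side5.png

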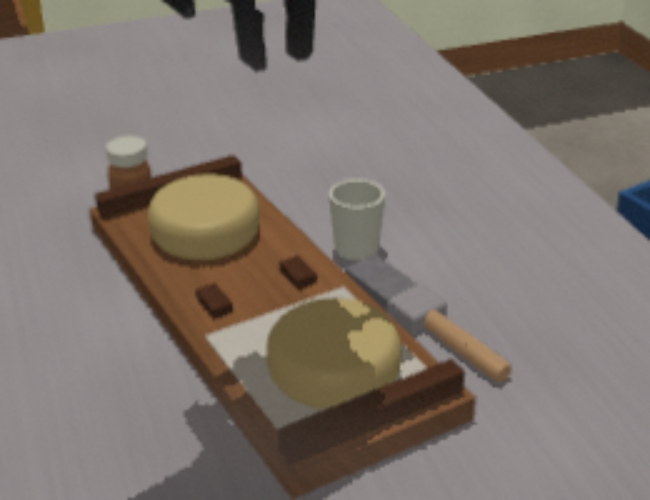

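View pics/scene5.png

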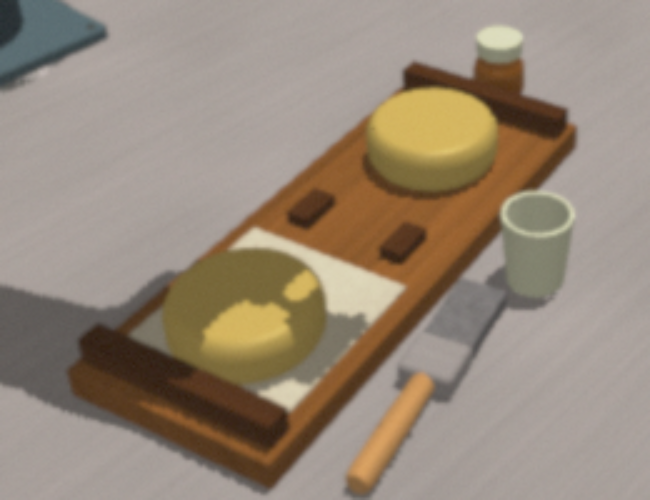

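Both views show the wheel flat on the paper: side (335,352), scene (245,315). It is against the end batten, with its centre at y≈-136 mm where -135 is expected. The neighbour, tub, brush and jar are where they were, and the arm is clear of everything.

```bash
python3 -c "
from bench import bot; print(bot.sign_off())"
```

```text
the job is handed in; nothing more can be done
None
```

The cheese wheel was tipped onto the paper and pushed until it rested flat against the end batten; the neighbour, tub, brush and jar were not touched, and the job was handed in at about 10 s.

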